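# Start the soup on the induction cooker

## Robot

A 7-joint arm with a two-finger parallel gripper is mounted at the origin on the work surface. World frame = base frame: x ahead of the robot, y to its left, z up, the work surface at z = 0. Lengths are in m, angles in rad, forces in N, time in s.
With the tool pointing down it reaches from about 0.425 to 1.025 m from the base axis. Payload 9.4 kg.
Tool frame: the origin (TCP) lies at the very end of the fingers, on their centre line; the grasp point (between the pads) lies 19 mm behind it (env.grip_point_offset is the distance from the TCP to the grasp point, in m); x points along the fingers, z is the direction in which the jaws open and shut, and the axes are right-handed (so a half turn about x gives the same grasp; the last joint's range is limited). The gripper opens to 85 mm and grips with 20 to 120 N. Pads are 22 mm wide; open, the fingers measure 114 mm over their backs; the gripper's body (76 mm by 85 mm) begins 54 mm behind the grasp point. The pads swing forward as they close: fully open they stand 13 mm farther back than shut.
Start: joints at [1.214, 0.599, -0.003, 1.599, 0.002, 0.943, -0.08], TCP at [0.2, -0.697, 0.231] pointing down, gripper open.
Joint ranges: [-2.57, 2.57], [-0.35, 1.97], [-1.29, 1.29], [0.11, 2.56], [-1.05, 4.19], [0.11, 1.86], [-2.63, 2.63]. Speed limits (rad/s): [2.22, 2.22, 3.01, 3.01, 3.14, 3.14, 3.14].

## Interface

Orientations are given as a unit quaternion [x, y, z, w].
In Python, from plant import env gives the robot as it stands. The module is installed in compiled form; this text tells all that it offers.
- The arm moves only by the tool servo_tool, never from a script. Its argument "rows" is a list of rows, each a list of 3 entries, a list of its own where there are three numbers: the shift along the tool's x, y, z in mm, then the turn about the tool's x in degrees, then the opening in per cent of the stroke, from 0 (shut) to 100 (fully open). In form: [[[tx, ty, tz], turn, jaw], ...]. A call has 1 to 20 rows; each row is the pose to reach, as a shift and turn from the pose commanded when the call began, along the tool's axes at that moment; what a row does not reach only later rows make up. A row lasts 1/10 s, in which the tool goes at most 50 mm and 8.59 degrees, less where a joint would pass 70% of its speed; a pose out of reach is approached as far as the arm can. A call with a gripper value outside its range is refused whole. The fingers move at their own pace and stop on an object; the grip force is fixed at half the most. Time passes only in rows, so rows that repeat a pose let the fingers close. It gives the time, the measured TCP pose, the force and the opening at its end, in the units of the state.
- env.get_obs(): the state, without advancing time (a new reading comes with each control period).
- env.grab_frame(name): name is "scene" or "top" or "wrist"; returns the picture (400x640x3 uint8, blue, green, red); there is no depth.
- env.calibration(name): a dict with "fx", "fy", "cx", "cy" (pixels), "R" (3x3) and "t" (3): a world point X has camera coordinates R X + t; the wrist camera has in their place "mount" (4x4, takes a point from camera to tool coordinates, whose origin is the TCP and whose axes are the tool frame's). Camera axes: x right, y down, z forward; pixel columns grow to the right and rows downward; lengths in m; the calibration is good to about 2 mm. A picture is of the moment at which its call begins: read the wrist's pose just before it. calibration takes no time and is no camera call.
- env.job_done(): hands the job in, once; it reports no verdict.
Trained networks look in the newest picture that a camera, given by its name, has taken for a name from the list of things; names that differ only in an ending like _2 or _b are one class to them, and where a whole thing is asked for, a point or a joint stands for the part that bears it (a point fixed in the world has none). Each returns a list of dicts, best first, with "confidence" (0 to 1); they miss things now and then, are a little off and sometimes report something else, mostly with a low value. They report only what shows in the picture. A call takes as long as a camera call. They do not tell look-alikes from the thing itself.
- env.outline_of(target, camera): "pixels" (400x640 bool, what is visible of it) and "position" ([row, column] in pixels, amid what is visible of it).
- env.tip_of(target, camera): "position" ([row, column] in pixels: a listed point, or the origin of a listed thing).
The state is a dict: "clock": time; "qpos": joint angles; "qd": joint speeds; "joint_efforts": joint torques, N m; "position": TCP position; "ee_rot": TCP orientation; "contact_force": force on the tool from outside, world axes, zero at the start; "torque": the same for the moment, N m; "finger_gap": finger opening in m.
Only numpy, scipy, OpenCV 4.12 (cv2) and the standard library are available. Lean on these libraries where they do the work, as an engineer would, in place of code of your own. Each camera call takes 0.05 s, during which the arm holds its last target.

## Task

Start the induction cooker for the soup pot standing on it: with a fingertip, lightly tap the on/off key, then the soup key, then the timer key, then the up key, pressing each one in and letting it spring back before the next. Press no other key, and leave the pot and everything else on the counter where it stands. Finish with the hand clear of the cooker.

Things in the scene. Friction and masses are not known exactly. Their poses are not given: they have to be found in the camera images.
- cooker: fixed table-top induction cooker, steel case, black glass top, 390 deep (x) x 340 wide (y) x 68 high (mm); origin under its centre, x to its back, y to its left. Its front edge, towards the robot, is a level black control strip 100 deep, 66 above the counter, with a display window and a row of seven grey spring keys 46 to 48 apart. More than 20 N on it, as when a key runs fast into its stop, is too hard
- cooker_ring (a point): centre of the cooking zone on the glass (mm: cooker x = 50, y = 0, 68 above the counter)
- top_fry (a point): centre of the top of the fry key: 1st from the left; pill-shaped, 30 long front-to-back, 18 wide, one raised dot (mm). Cooker x = -163, y = 138; cap top 75 above the counter, 9 above the strip; moves straight down with the key; axes as the cooker's
- key_fry (a joint): how far the fry key is in, m: 0 up, 0.007 fully in, against a hard stop. It takes 1 N to start, 3.5 N for 0.0025 and 8 N fully in, counts as pressed beyond 0.0025 (held 0.05 s or more), and springs back when let go
- top_soup (a point): centre of the top of the soup key: 2nd from the left, the middle one of the three pill-shaped keys (30 long front-to-back, 18 wide); two raised dots (mm). Cooker x = -163, y = 92; cap top 75 above the counter, 9 above the strip; moves straight down with the key; axes as the cooker's
- key_soup (a joint): how far the soup key is in, m: 0 up, 0.007 fully in, against a hard stop. It takes 1 N to start, 3.5 N for 0.0025 and 8 N fully in, counts as pressed beyond 0.0025 (held 0.05 s or more), and springs back when let go
- top_boil (a point): centre of the top of the boil key: 3rd from the left; pill-shaped, 30 x 18, three raised dots (mm). Cooker x = -163, y = 46; cap top 75 above the counter, 9 above the strip; moves straight down with the key; axes as the cooker's
- key_boil (a joint): how far the boil key is in, m: 0 up, 0.007 fully in, against a hard stop. It takes 1 N to start, 3.5 N for 0.0025 and 8 N fully in, counts as pressed beyond 0.0025 (held 0.05 s or more), and springs back when let go
- top_timer (a point): centre of the top of the timer key: 4th from the left, the middle of the row; small, round, 20 across, with raised clock hands (mm). Cooker x = -163, y = 0; cap top 75 above the counter, 9 above the strip; moves straight down with the key; axes as the cooker's
- key_timer (a joint): how far the timer key is in, m: 0 up, 0.007 fully in, against a hard stop. It takes 1 N to start, 3.5 N for 0.0025 and 8 N fully in, counts as pressed beyond 0.0025 (held 0.05 s or more), and springs back when let go
- top_down (a point): centre of the top of the down key: 5th from the left; square, 22 x 22, raised arrowhead pointing to the cooker's front (mm). Cooker x = -163, y = -46; cap top 75 above the counter, 9 above the strip; moves straight down with the key; axes as the cooker's
- key_down (a joint): how far the down key is in, m: 0 up, 0.007 fully in, against a hard stop. It takes 1 N to start, 3.5 N for 0.0025 and 8 N fully in, counts as pressed beyond 0.0025 (held 0.05 s or more), and springs back when let go
- top_up (a point): centre of the top of the up key: 6th from the left, the right-hand one of the two square keys (22 x 22); raised arrowhead pointing to the cooker's back (mm). Cooker x = -163, y = -92; cap top 75 above the counter, 9 above the strip; moves straight down with the key; axes as the cooker's
- key_up (a joint): how far the up key is in, m: 0 up, 0.007 fully in, against a hard stop. It takes 1 N to start, 3.5 N for 0.0025 and 8 N fully in, counts as pressed beyond 0.0025 (held 0.05 s or more), and springs back when let go
- top_onoff (a point): centre of the top of the on/off key: the last at the right end; the biggest, round, 34 across (mm). Cooker x = -163, y = -140; cap top 75 above the counter, 9 above the strip; moves straight down with the key; axes as the cooker's
- key_onoff (a joint): how far the on/off key is in, m: 0 up, 0.007 fully in, against a hard stop. It takes 1 N to start, 3.5 N for 0.0025 and 8 N fully in, counts as pressed beyond 0.0025 (held 0.05 s or more), and springs back when let go
- pot: low steel cooking pot with its lid on, 206 across, 97 high to the knob, black side handles reaching 135 to each side along its y; stands on the glass of the cooker 50 behind the cooker's centre, so its front is about 110 behind the key centres; origin at the centre of its underside
- shaker: small steel salt shaker, 38 across, 65 high, standing on the front left corner of the cooker's glass, behind the left-hand keys; origin at the centre of its underside
- mug: white mug, 76 across, 90 high, on the counter beside the cooker; origin under its centre
- jar: amber spice jar, 64 across, 95 high, on the counter beside the cooker; origin under its centre
- bowl: blue bowl, 110 across, 50 high, on the counter beside the cooker; origin under its centre
- sauce: green sauce bottle, 58 across, 190 high, on the counter to the right of the cooker; origin under its centre
- turner: kitchen turner, 300 long, lying on the counter crossways, 70 in front of the cooker; origin near its middle, on its underside
Not all that is in view belongs to the job. Of the things like the sauce, leave any that is blue or pink; of the rest the larger one is meant.

How it is judged:
On the way, in this order (a step that is already met when the one before it is completed fails the run):
1. the on/off key is pressed in, all other keys up (value of joint key_onoff above 0.0025 m and value of joint each of key_fry, key_soup, key_boil, key_timer, key_down, key_up below 0.001 m), for 0.05 s.
2. then the soup key (value of joint key_soup above 0.0025 m and value of joint each of key_fry, key_boil, key_timer, key_down, key_up, key_onoff below 0.001 m), for 0.05 s.
3. then the timer key (value of joint key_timer above 0.0025 m and value of joint each of key_fry, key_soup, key_boil, key_down, key_up, key_onoff below 0.001 m), for 0.05 s.
4. then the up key (value of joint key_up above 0.0025 m and value of joint each of key_fry, key_soup, key_boil, key_timer, key_down, key_onoff below 0.001 m), for 0.05 s.
At the end, for the whole second after the job is handed in: All seven keys are up again (less than 1 mm in), the pot stands level on the glass, and the pot and the other six loose things are at rest within 15 mm of where they stood (value of joint each of key_fry, key_soup, key_boil, key_timer, key_down, key_up, key_onoff below 0.001 m and z of pot in the frame of cooker between 0.064 and 0.072 m and angle between pot's own z axis and vertical below 0.05 rad and distance of each of pot, shaker, mug, jar, bowl, sauce, turner from where it was at the start of the episode below 0.015 m and linear speed of each of pot, shaker, mug, jar, bowl, sauce, turner below 0.02 m/s); the robot touches nothing.
It fails at once if a key that is not part of the job (fry, boil or down) is pressed 2 mm or more (value of joint any of key_fry, key_boil, key_down above 0.002 m).
It fails at once if two keys of the job are in at the same time (2 mm or more each) (value of joint each of key_onoff, key_soup above 0.002 m or value of joint each of key_onoff, key_timer above 0.002 m or value of joint each of key_onoff, key_up above 0.002 m or value of joint each of key_soup, key_timer above 0.002 m or value of joint each of key_soup, key_up above 0.002 m or value of joint each of key_timer, key_up above 0.002 m).
It fails at once if the robot pushes on the cooker with more than 20 N (contact force between any of the fingers, the arm and cooker above 20 N).
It fails at once if the pot or another loose thing is moved or lifted 15 mm or more (distance of any of pot, shaker, mug, jar, bowl, sauce, turner from where it was at the start of the episode above 0.015 m).
It also fails if it takes over 61 s, if anything falls off the work surface, if the arm or the gripper's body presses on something with over 40 N, if the wrist force passes 120 N, or if a joint passes its speed limit or range.

## Working session

There is one attempt and no reset: what is moved stays moved. The work goes in short steps, Python scripts to look and compute and a tool call to move; the robot and the scene stay as the last step left them, time stands still between calls to the robot, and variables do not carry over. Pictures are saved under pics/ and viewed, and the job is handed in when it is done.

Besides the shell and the picture viewer there is one more tool, called after "Call:" as a command line: name --argument value ..., lists and objects as JSON in quotes. servo_tool: Moves the arm, as the interface text tells. Its arguments: {"type":"object","properties":{"rows":{"type":"array","items":{"type":"array"}}},"required":["rows"]}

```bash
mkdir -p pics; python3 - <<'E'
from plant import env
import cv2,numpy as np
o=env.get_obs()
for k in o: print(k,np.round(o[k],4))
for n in ("scene","top","wrist"):
    im=env.grab_frame(n); cv2.imwrite(f"pics/{n}0.png",im)
    c=env.calibration(n); print(n,{k:np.round(v,3).tolist() for k,v in c.items()})
E
```

```text
clock 0.0
qpos [ 1.2143  0.6002 -0.0025  1.6002  0.0018  0.9429 -0.0798]
qd [ 0.0003  0.0006  0.0014 -0.0004 -0.0007 -0.0014 -0.0021]
joint_efforts [-1.20000e-03 -7.76438e+01  1.56440e+00 -2.58000e+01  1.22000e-02
  9.10000e-03  0.00000e+00]
position [ 0.2001 -0.6963  0.2304]
ee_rot [ 0.4257  0.5653 -0.4251  0.5644]
contact_force [-0.5483  1.1218 -0.5134]
torque [ 0.0099  0.0087 -0.006 ]
finger_gap 0.0856
scene {'fx': 365.711, 'fy': 365.711, 'cx': 317.632, 'cy': 197.339, 'R': [[0.882, 0.471, -0.02], [0.313, -0.618, -0.721], [-0.352, 0.63, -0.692]], 't': [-0.561, -0.119, 1.091]}
top {'fx': 452.719, 'fy': 452.719, 'cx': 318.018, 'cy': 206.408, 'R': [[-0.018, -1.0, 0.018], [-0.992, 0.016, -0.125], [0.125, -0.02, -0.992]], 't': [0.027, 0.624, 1.001]}
wrist {'fx': 306.236, 'fy': 306.236, 'cx': 318.772, 'cy': 195.604, 'mount': [[0.0, -0.258, 0.966, -0.142], [-0.001, -0.966, -0.258, 0.067], [1.0, -0.001, -0.0, -0.0], [0.0, 0.0, 0.0, 1.0]]}
```

View pics/scene0.png

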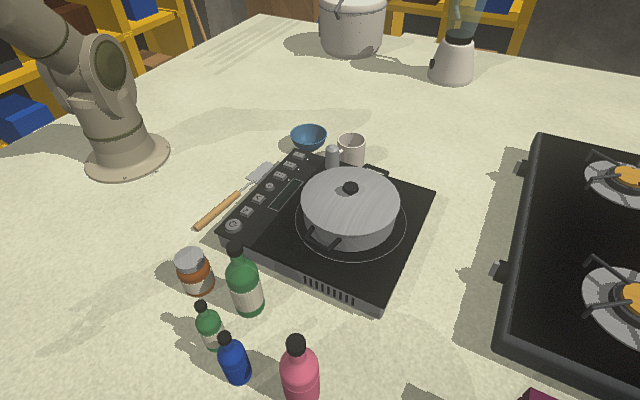

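View pics/top0.png

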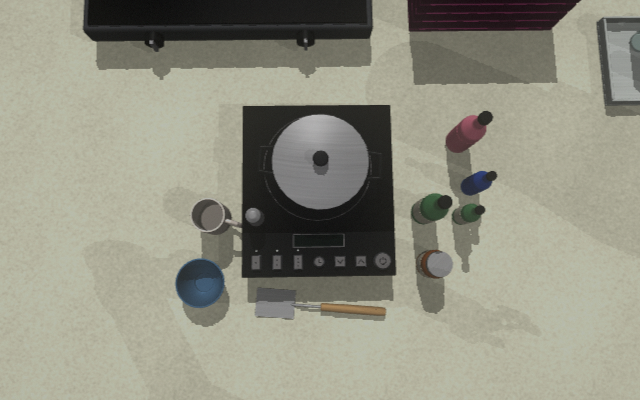

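View pics/wrist0.png

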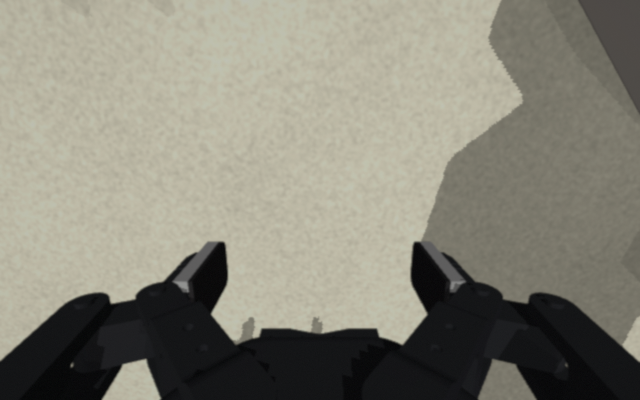

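The top picture shows the key row at row ~261, from fry (col 256) to on/off (col 383). The pot is at (320,160), the shaker at (254,215), the turner in front at row ~305, and the large green sauce bottle at (432,208). Next I'll locate the keys.

```bash
cat > h.py <<'E'
from plant import env
import cv2,numpy as np
from scipy.spatial.transform import Rotation as Ro
K=["fry","soup","boil","timer","down","up","onoff"]
KY=dict(zip(K,[.138,.092,.046,0,-.046,-.092,-.14]))
def ray(cam,rc,obs=None):
    c=env.calibration(cam); d=np.array([(rc[1]-c["cx"])/c["fx"],(rc[0]-c["cy"])/c["fy"],1.])
    if cam=="wrist":
        M=np.array(c["mount"]);R=Ro.from_quat(obs["ee_rot"]).as_matrix()
        return R@M[:3,3]+obs["position"],R@M[:3,:3]@d
    R=np.array(c["R"]);return -R.T@np.array(c["t"]),R.T@d
def atz(cam,rc,z,obs=None):
    o,d=ray(cam,rc,obs); return o+d*(z-o[2])/d[2]
def fit(P):  # dict key->xyz, rigid 2D fit
    ks=list(P); A=np.array([[-.163,KY[k]] for k in ks]);B=np.array([P[k][:2] for k in ks])
    a=A-A.mean(0);b=B-B.mean(0);th=np.arctan2((a[:,0]*b[:,1]-a[:,1]*b[:,0]).sum(),(a*b).sum())
    R=np.array([[np.cos(th),-np.sin(th)],[np.sin(th),np.cos(th)]]);t=B.mean(0)-R@A.mean(0)
    return th,t,{k:R@[-.163,KY[k]]+t for k in K},B-(A@R.T+t)
E
python3 - <<'E'
from h import *
for cam in("top","scene"):
    env.grab_frame(cam);P={}
    for k in K:
        r=env.tip_of("top_"+k,cam)
        if r: 
            P[k]=atz(cam,r[0]["position"],.075);print(cam,k,[(np.round(q["position"],1).tolist(),round(q["confidence"],2)) for q in r[:2]],np.round(P[k],4))
    th,t,pp,res=fit(P);print(cam,"th",np.degrees(th),t,np.round(res*1e3,1).tolist());print({k:np.round(v,4).tolist() for k,v in pp.items()})
    for n in("shaker","turner","pot","sauce","jar","mug","bowl"):
        r=env.tip_of(n,cam)
        if r: print(n,[(np.round(q["position"],1).tolist(),round(q["confidence"],2),np.round(atz(cam,q["position"],.068 if n in("pot","shaker") else 0),3).tolist()) for q in r[:2]])
print(env.get_obs()["clock"])
E
```

```text
top fry [([258.4, 252.3], 0.56)] [0.5082 0.162  0.075 ]
top soup [([257.8, 273.6], 0.55), ([258.6, 296.0], 0.43)] [0.5087 0.1157 0.075 ]
top boil [([262.7, 297.6], 0.48)] [0.4971 0.0635 0.075 ]
top timer [([286.6, 206.4], 0.67), ([260.3, 319.7], 0.43)] [0.4495 0.2609 0.075 ]
top down [([267.5, 341.7], 0.65)] [ 0.485  -0.0326  0.075 ]
top up [([165.5, 319.3], 0.59), ([258.0, 360.2], 0.44)] [0.7126 0.0121 0.075 ]
top onoff [([262.2, 272.9], 0.37)] [0.4992 0.1172 0.075 ]
top th 40.08765604121733 [0.64742084 0.20500758] [[74.4, -43.6], [45.2, -54.8], [4.0, -71.8], [-73.2, 160.8], [-67.3, -97.4], [130.6, -17.5], [-113.7, 124.3]]
{'fry': [0.4338, 0.2056], 'soup': [0.4635, 0.1704], 'boil': [0.4931, 0.1352], 'timer': [0.5227, 0.1], 'down': [0.5523, 0.0648], 'up': [0.582, 0.0297], 'onoff': [0.6129, -0.0071]}
shaker [([215.1, 254.6], 0.59, [0.604, 0.158, 0.068])]
turner [([305.5, 321.3], 0.83, [0.398, 0.012, 0.0]), ([258.5, 273.6], 0.41, [0.508, 0.122, 0.0])]
sauce [([216.6, 457.1], 0.89, [0.6, -0.317, 0.0]), ([183.9, 467.9], 0.77, [0.679, -0.348, 0.0])]
jar [([263.3, 428.4], 0.65, [0.49, -0.2
[... 734 characters left out ...]
.0, 3.8]]
{'fry': [0.5041, 0.1557], 'soup': [0.5024, 0.1098], 'boil': [0.5007, 0.0638], 'timer': [0.4991, 0.0178], 'down': [0.4974, -0.0281], 'up': [0.4957, -0.0741], 'onoff': [0.494, -0.1221]}
shaker [([168.3, 329.8], 0.65, [0.594, 0.148, 0.068])]
turner [([194.5, 239.5], 0.69, [0.393, 0.019, 0.0]), ([209.3, 245.0], 0.42, [0.438, -0.019, 0.0])]
pot [([217.0, 349.6], 0.85, [0.708, 0.017, 0.068]), ([210.5, 247.2], 0.63, [0.494, -0.069, 0.068])]
sauce [([304.5, 251.9], 0.95, [0.61, -0.23, 0.0]), ([392.6, 302.5], 0.6, [0.781, -0.325, 0.0])]
jar [([220.6, 232.1], 0.71, [0.433, -0.065, 0.0])]
mug [([165.3, 348.2], 0.59, [0.597, 0.258, 0.0])]
bowl [([145.0, 308.8], 0.84, [0.449, 0.294, 0.0])]
1.65
```

The point network is noisy at this scale, so I'll refine with the outlines and by segmenting the grey caps in the top picture.

```bash
python3 - <<'E'
from h import *
im=cv2.imread("pics/top0.png")
g=cv2.cvtColor(im,cv2.COLOR_BGR2GRAY)
crop=im[235:290,235:400]
cv2.imwrite("pics/crop0.png",cv2.resize(crop,None,fx=4.8,fy=4.8,interpolation=cv2.INTER_CUBIC))
m=np.zeros_like(g);m[250:272,246:394]=(g[250:272,246:394]>75)
n,l,s,c=cv2.connectedComponentsWithStats(m)
P={}
L=sorted([i for i in range(1,n) if s[i][4]>40],key=lambda i:c[i][0])
for i in L: print(s[i],c[i].round(1))
if len(L)==7:
    for k,i in zip(K,L):P[k]=atz("top",[s[i][1]+s[i][3]/2-.5,s[i][0]+s[i][2]/2-.5],.075)
    th,t,pp,res=fit(P);print(np.degrees(th),t,np.round(res*1e3,1).tolist());print({k:np.round(v,4).tolist() for k,v in pp.items()})
    for k in pp:
      print(k)
E
```

```text
[252 256   8  13  97] [255.3 262.2]
[273 256   8  13 101] [276.5 262. ]
[294 256   8  13  94] [297.7 262. ]
[315 258   9   8  49] [318.6 261.4]
[335 257  10   9  70] [339.8 261. ]
[357 256   9  10  70] [360.7 261. ]
[376 253  15  15 149] [382.6 260.1]
-0.07306018918109877 [0.66235925 0.01693197] [[0.8, -0.1], [0.0, 0.3], [-0.8, 0.5], [-0.5, -0.4], [-0.1, 0.8], [0.2, -0.4], [0.4, -0.7]]
{'fry': [0.4995, 0.1551], 'soup': [0.4995, 0.1091], 'boil': [0.4994, 0.0631], 'timer': [0.4994, 0.0171], 'down': [0.4993, -0.0289], 'up': [0.4992, -0.0749], 'onoff': [0.4992, -0.1229]}
fry
soup
boil
timer
down
up
onoff
```

View pics/crop0.png

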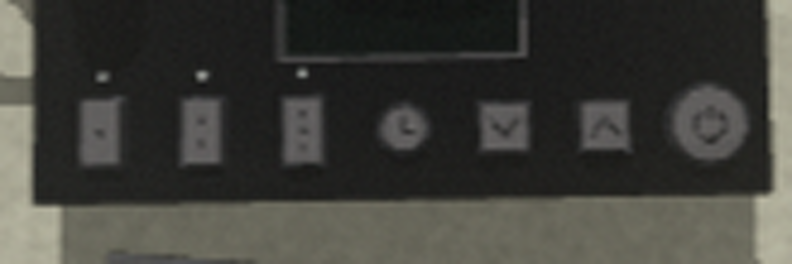

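The crop shows all seven caps clearly, and the fit to the known layout leaves under 1 mm. On/off is at (0.499,-0.123) and timer at (0.499,0.017). Now the tool axes.

```bash
cat >> h.py <<'E'
def delta(xyz,yawaxis=None):
    o=env.get_obs();R=Ro.from_quat(o["ee_rot"]).as_matrix()
    print("clock",round(o["clock"],2),"pos",np.round(o["position"],4),"F",np.round(o["contact_force"],1),"gap",round(float(o["finger_gap"]),4),"\nR",np.round(R,4).tolist())
    print("delta tool mm",np.round(R.T@(np.array(xyz)-o["position"])*1e3,1))
E
python3 -c "
from h import *
delta([.4992,-.1229,.2304])"
```

```text
clock 1.65 pos [ 0.2002 -0.6968  0.2313] F [-0.5 -0.3 -0.2] gap 0.0857 
R [[-0.0, 0.9611, 0.2762], [-0.0, 0.2762, -0.9611], [-1.0, -0.0, -0.0]]
delta tool mm [   0.8  445.9 -469. ]
```

Call:
servo_tool --rows '[[[-5,10,-10],2,80],[[-10,30,-32],4,60],[[-15,56,-58],6,40],[[-20,85,-89],8,20],[[-25,114,-120],10,0],[[-25,143,-150],12,0],[[-25,172,-181],14,0],[[-25,201,-211],16,0],[[-25,230,-242],16,0],[[-25,259,-272],16,0],[[-25,288,-303],16,0],[[-25,317,-333],16,0],[[-25,346,-364],16,0],[[-25,375,-394],16,0],[[-25,402,-423],16,0],[[-25,424,-446],16,0],[[-25,438,-461],16,0],[[-25,446,-469],16,0],[[-25,446,-469],16,0],[[-25,446,-469],16,0]]'

```text
clock: 3.65
position: [0.4989, -0.1238, 0.2562]
ee_rot: [-0.5, -0.5, 0.5, -0.5]
contact_force: [-0.4, 0.2, 1.0]
finger_gap: 0.0
```

```bash
python3 -c "
from h import *
delta([.4992,-.1229,.080])
o=env.get_obs();im=env.grab_frame('wrist');cv2.imwrite('pics/w1.png',im);np.save('o1.npy',o,allow_pickle=True)
r=env.tip_of('top_onoff','wrist');print([(q['position'],q['confidence'],atz('wrist',q['position'],.075,o)) for q in r[:3]])
r=env.outline_of('key_onoff','wrist');print([(q['position'],q['confidence'],q['pixels'].sum(),atz('wrist',q['position'],.073,o)) for q in r[:3]])
"
```

```text
clock 3.65 pos [ 0.4989 -0.1238  0.2562] F [-0.4  0.2  1. ] gap 0.0 
R [[-0.0004, 1.0, -0.0002], [-0.0005, -0.0002, -1.0], [-1.0, -0.0004, 0.0005]]
delta tool mm [176.2   0.4  -1. ]
[([178.1, 318.5], 0.71, array([ 0.49833808, -0.12275598,  0.075     ]))]
[([176.3, 315.7], 0.71, np.int64(747), array([ 0.49991157, -0.11972737,  0.073     ])), ([76.9, 28.4], 0.23, np.int64(2179), array([0.60102837, 0.16620148, 0.073     ]))]
```

View pics/w1.png

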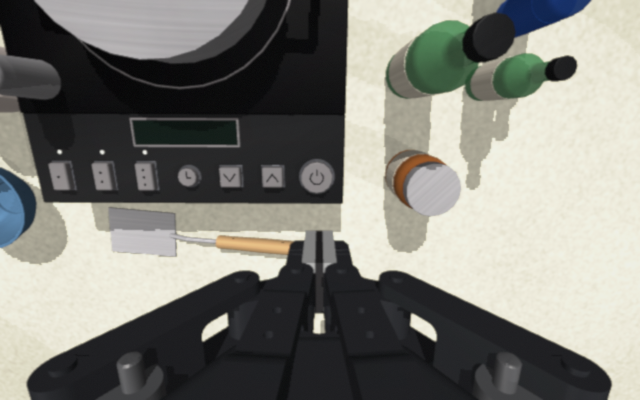

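The wrist picture agrees with the top picture: the on/off key at (row 177, col 317) gives (0.499,-0.1225). The shut fingertips are at about (235,318). Going down to just above the key.

Call:
servo_tool --rows '[[[15,0,-1],0,0],[[40,0,-1],0,0],[[70,0,-1],0,0],[[100,0,-1],0,0],[[125,0,-1],0,0],[[145,0,-1],0,0],[[158,0,-1],0,0],[[166,0,-1],0,0],[[170,0,-1],0,0],[[171,0,-1],0,0],[[171,0,-1],0,0]]'

```text
clock: 4.9
position: [0.4995, -0.1221, 0.0857]
ee_rot: [0.5, 0.5, -0.5, 0.5]
contact_force: [-0.6, 0.4, 0.9]
finger_gap: -0.0002
```

```bash
python3 -c "
from h import *
delta([.4992,-.1229,.0705])
cv2.imwrite('pics/w2.png',env.grab_frame('wrist'));cv2.imwrite('pics/s2.png',cv2.resize(env.grab_frame('scene')[80:320,120:440],None,fx=2.4,fy=2.4))
"
```

```text
clock 4.9 pos [ 0.4995 -0.1221  0.0857] F [-0.6  0.4  0.9] gap -0.0002 
R [[0.0006, 1.0, 0.0003], [-0.0001, 0.0003, -1.0], [-1.0, 0.0006, 0.0001]]
delta tool mm [15.2 -0.3  0.8]
```

View pics/w2.png

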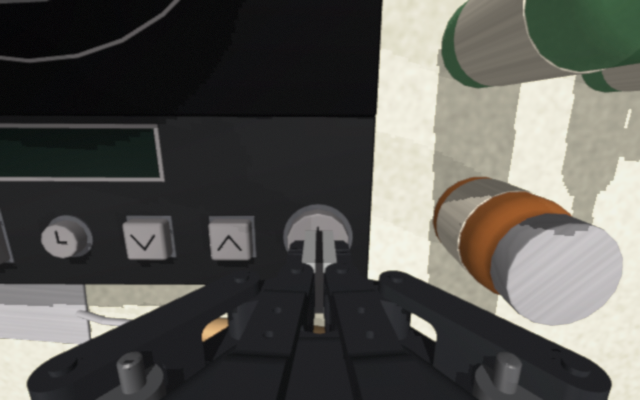

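View pics/s2.png

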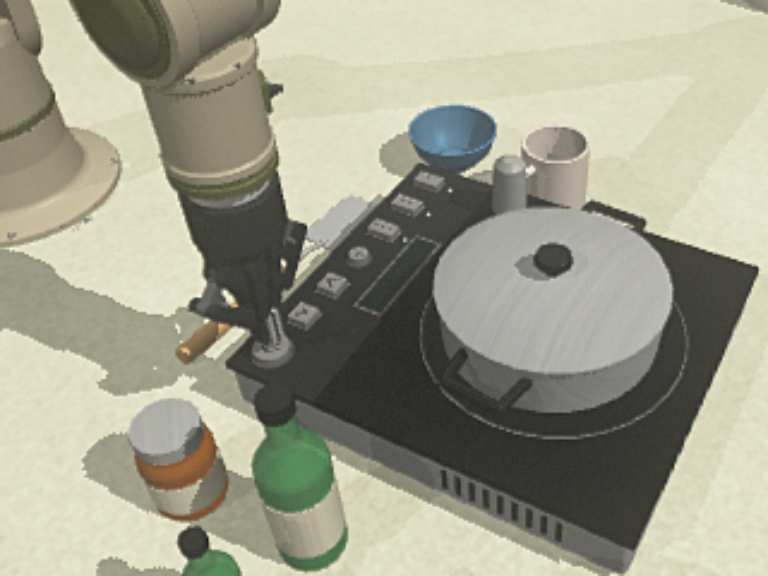

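The fingertip (318,232) is centred over the on/off cap and the hand is clear of its surroundings. I'll press slowly, first to z = 0.0725 to check the contact height.

Call:
servo_tool --rows '[[[3,0,0],0,0],[[6,0,0],0,0],[[8,0,0],0,0],[[9,0,0],0,0],[[10,0,0],0,0],[[11,0,0],0,0],[[12,0,0],0,0],[[13,0,0],0,0],[[13,0,0],0,0]]'

```text
clock: 5.9
position: [0.4993, -0.1218, 0.0723]
ee_rot: [0.5, 0.5, -0.5, 0.5]
contact_force: [-0.6, 0.5, 3.3]
finger_gap: -0.0001
```

The force is up about 2.4 N at 0.0723, so contact is at about 0.0745. Pressing 3 mm further, holding, then lifting.

Call:
servo_tool --rows '[[[1,0,0],0,0],[[2,0,0],0,0],[[3,0,0],0,0],[[3,0,0],0,0],[[3,0,0],0,0]]'

```text
clock: 6.4
position: [0.4993, -0.1218, 0.0694]
ee_rot: [0.5, 0.5, -0.5, 0.5]
contact_force: [-1.0, 0.9, 5.8]
finger_gap: -0.0001
```

About 5 N net means roughly 4 mm in, so it is pressed. Lifting, then over to the soup key.

Call:
servo_tool --rows '[[[-2,0,0],0,0],[[-6,0,0],0,0],[[-12,0,0],0,0],[[-25,0,0],0,0],[[-40,0,0],0,0],[[-50,0,-10],0,0],[[-50,0,-30],0,0],[[-50,0,-60],0,0],[[-50,0,-95],0,0],[[-50,0,-130],0,0],[[-50,0,-165],0,0],[[-50,0,-195],0,0],[[-50,0,-215],0,0],[[-50,0,-226],0,0],[[-50,0,-231],0,0],[[-50,0,-231],0,0],[[-50,0,-231],0,0]]'

```text
clock: 8.1
position: [0.4991, 0.108, 0.1193]
ee_rot: [-0.5, -0.5, 0.5, -0.5]
contact_force: [-1.1, -0.0, 0.4]
finger_gap: 0.0003
```

```bash
python3 -c "
from h import *
delta([.4995,.1091,.085])
cv2.imwrite('pics/w3.png',env.grab_frame('wrist'));cv2.imwrite('pics/s3.png',cv2.resize(env.grab_frame('scene')[80:320,120:440],None,fx=2.4,fy=2.4))
"
```

```text
clock 8.1 pos [0.4991 0.108  0.1193] F [-1.1 -0.   0.4] gap 0.0003 
R [[-0.0002, 1.0, -0.0008], [-0.0006, -0.0008, -1.0], [-1.0, -0.0002, 0.0006]]
delta tool mm [34.3  0.4 -1.1]
```

View pics/w3.png

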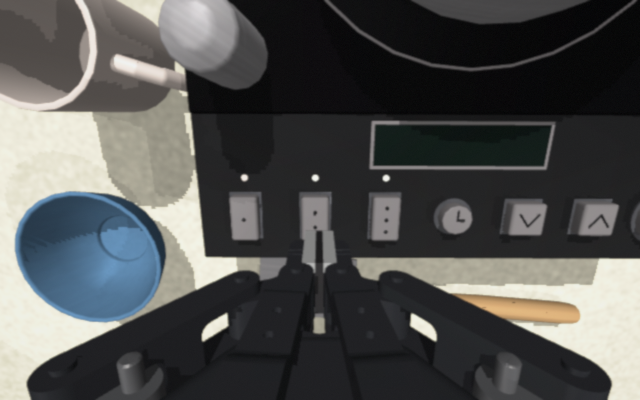

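View pics/s3.png

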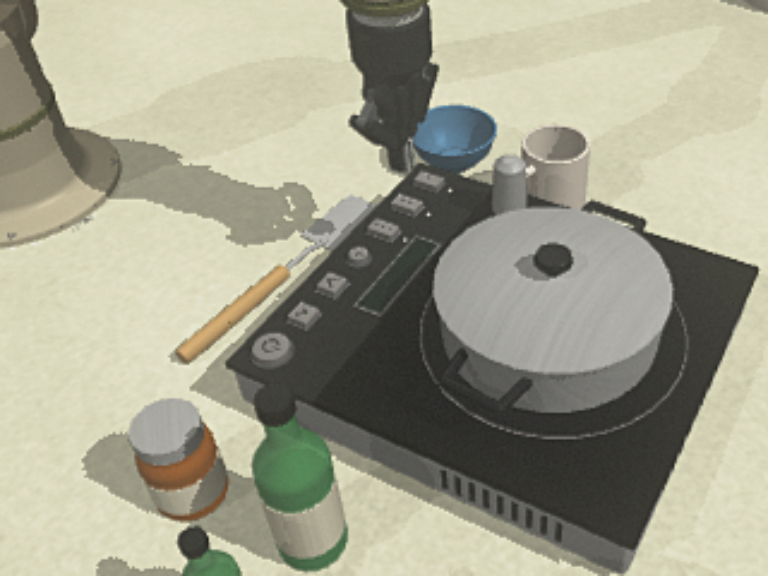

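On/off has sprung back up. The soup key (two dots) is at col 315, about 1.5 mm left of the tip at col 318, so I'll correct 2 mm and press. The total descent is 50 mm, the last part at 1 mm per row.

Call:
servo_tool --rows '[[[8,0,-1],0,0],[[20,0,-2],0,0],[[29,0,-2],0,0],[[34,0,-2],0,0],[[37,0,-2],0,0],[[40,0,-2],0,0],[[42,0,-2],0,0],[[43,0,-2],0,0],[[44,0,-2],0,0],[[45,0,-2],0,0],[[46,0,-2],0,0],[[47,0,-2],0,0],[[48,0,-2],0,0],[[49,0,-2],0,0],[[50,0,-2],0,0],[[50,0,-2],0,0],[[50,0,-2],0,0]]'

```text
clock: 9.9
position: [0.4993, 0.1112, 0.0694]
ee_rot: [0.5, 0.5, -0.5, 0.5]
contact_force: [-0.3, 0.3, 5.8]
finger_gap: 0.0
```

```bash
python3 -c "
from h import *
delta([.4994,.0171,.1194])
cv2.imwrite('pics/w4.png',env.grab_frame('wrist'))
"
```

```text
clock 9.9 pos [0.4993 0.1112 0.0694] F [-0.3  0.3  5.8] gap 0.0 
R [[0.0003, 1.0, 0.0006], [0.0001, 0.0006, -1.0], [-1.0, 0.0003, -0.0001]]
delta tool mm [-50.    0.   94.1]
```

View pics/w4.png

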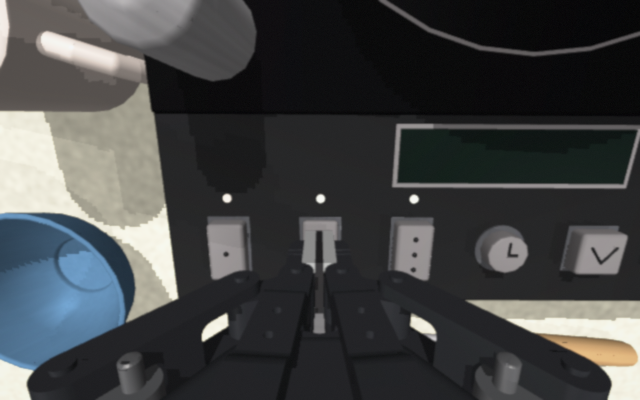

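The soup key is visibly lower under the tip (320,240) and its neighbours are up. Lifting, moving 93 mm right to the timer and stopping above it.

Call:
servo_tool --rows '[[[-2,0,0],0,0],[[-6,0,0],0,0],[[-14,0,0],0,0],[[-27,0,0],0,0],[[-36,0,3],0,0],[[-40,0,12],0,0],[[-40,0,30],0,0],[[-40,0,52],0,0],[[-40,0,72],0,0],[[-40,0,86],0,0],[[-38,0,92],0,0],[[-32,0,93],0,0],[[-25,0,93],0,0],[[-20,0,93],0,0],[[-18,0,93],0,0],[[-18,0,93],0,0]]'

```text
clock: 11.55
position: [0.499, 0.0187, 0.0867]
ee_rot: [0.499, 0.501, -0.5, 0.5]
contact_force: [0.6, 0.0, -1.0]
finger_gap: -0.0001
```

```bash
python3 -c "
from h import *
delta([.4994,.0171,.0694])
cv2.imwrite('pics/w5.png',env.grab_frame('wrist'))
"
```

```text
clock 11.55 pos [0.499  0.0187 0.0867] F [ 0.6  0.  -1. ] gap -0.0001 
R [[-0.001, 1.0, 0.0015], [-0.0, 0.0015, -1.0], [-1.0, -0.001, 0.0]]
delta tool mm [17.3  0.4  1.6]
```

View pics/w5.png

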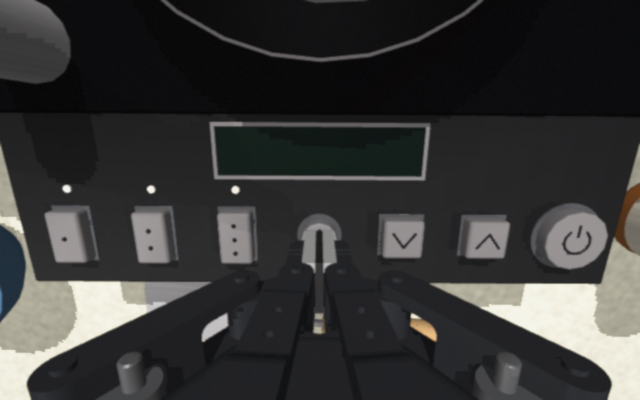

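The tip is centred over the timer (319,232) and the soup key is up again. Pressing 17 mm, with the last part slow.

Call:
servo_tool --rows '[[[3,0,0],0,0],[[6,0,0],0,0],[[9,0,0],0,0],[[10,0,0],0,0],[[11,0,0],0,0],[[12,0,0],0,0],[[13,0,0],0,0],[[14,0,0],0,0],[[15,0,0],0,0],[[16,0,0],0,0],[[17,0,0],0,0],[[17,0,0],0,0],[[17,0,0],0,0]]'

```text
clock: 12.9
position: [0.4992, 0.0181, 0.0703]
ee_rot: [0.5, 0.5, -0.5, 0.5]
contact_force: [-0.8, 0.3, 6.1]
finger_gap: -0.0001
```

Call:
servo_tool --rows '[[[0.5,0,0],0,0],[[1,0,0],0,0],[[1,0,0],0,0]]'

```text
clock: 13.2
position: [0.4993, 0.0181, 0.0694]
ee_rot: [0.5, 0.5, -0.5, 0.5]
contact_force: [0.2, -0.1, 6.2]
finger_gap: 0.0001
```

```bash
python3 -c "
from h import *
delta([.4994,-.0740,.0694])
cv2.imwrite('pics/w6.png',env.grab_frame('wrist'))
"
```

```text
clock 13.2 pos [0.4993 0.0181 0.0694] F [ 0.2 -0.1  6.2] gap 0.0001 
R [[0.0002, 1.0, 0.0005], [0.0, 0.0005, -1.0], [-1.0, 0.0002, -0.0]]
delta tool mm [-0.   0.1 92.1]
```

View pics/w6.png

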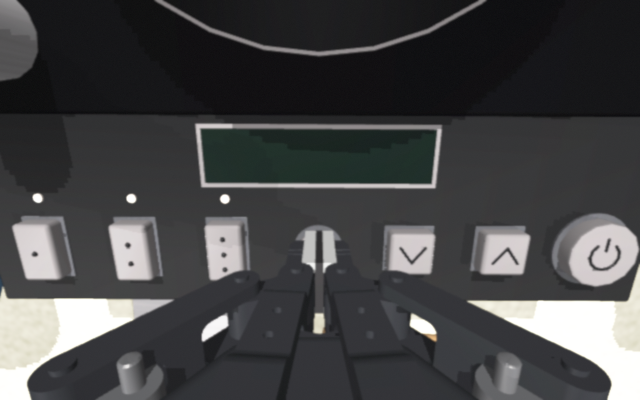

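The timer is down and all the other keys are up. Lifting, then 92 mm right to the up key.

Call:
servo_tool --rows '[[[-2,0,0],0,0],[[-6,0,0],0,0],[[-14,0,0],0,0],[[-27,0,0],0,0],[[-36,0,3],0,0],[[-40,0,12],0,0],[[-40,0,30],0,0],[[-40,0,52],0,0],[[-40,0,72],0,0],[[-40,0,86],0,0],[[-38,0,91],0,0],[[-32,0,92],0,0],[[-25,0,92],0,0],[[-20,0,92],0,0],[[-18,0,92],0,0],[[-18,0,92],0,0]]'

```text
clock: 14.85
position: [0.4991, -0.0733, 0.0867]
ee_rot: [0.499, 0.501, -0.5, 0.5]
contact_force: [0.4, 0.7, 0.2]
finger_gap: -0.0002
```

```bash
python3 -c "
from h import *
delta([.4994,-.0740,.0694])
cv2.imwrite('pics/w7.png',env.grab_frame('wrist'))
"
```

```text
clock 14.85 pos [ 0.4991 -0.0733  0.0867] F [0.4 0.7 0.2] gap -0.0002 
R [[-0.0011, 1.0, 0.0016], [0.0002, 0.0016, -1.0], [-1.0, -0.0011, -0.0002]]
delta tool mm [17.3  0.4  0.7]
```

View pics/w7.png

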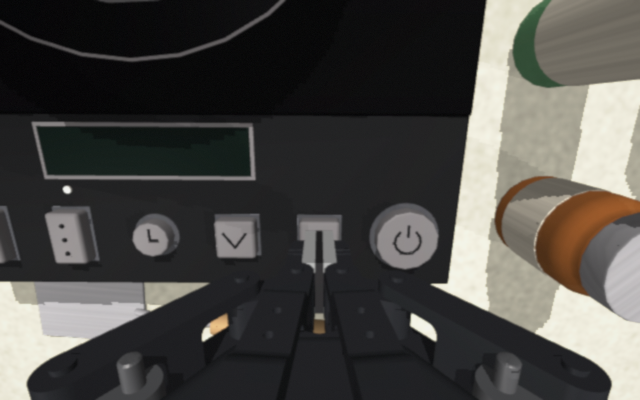

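The tip is centred over the up key (319,232) and the timer key is up again. Pressing.

Call:
servo_tool --rows '[[[3,0,0],0,0],[[6,0,0],0,0],[[9,0,0],0,0],[[10,0,0],0,0],[[11,0,0],0,0],[[12,0,0],0,0],[[13,0,0],0,0],[[14,0,0],0,0],[[15,0,0],0,0],[[16,0,0],0,0],[[17,0,0],0,0],[[18,0,0],0,0],[[18,0,0],0,0],[[18,0,0],0,0]]'

```text
clock: 16.3
position: [0.4993, -0.0739, 0.0694]
ee_rot: [0.5, 0.5, -0.5, 0.5]
contact_force: [-0.7, 0.1, 6.6]
finger_gap: 0.0001
```

```bash
python3 -c "
from h import *
cv2.imwrite('pics/w8.png',env.grab_frame('wrist'))
"
```

```text
(no output)
```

View pics/w8.png

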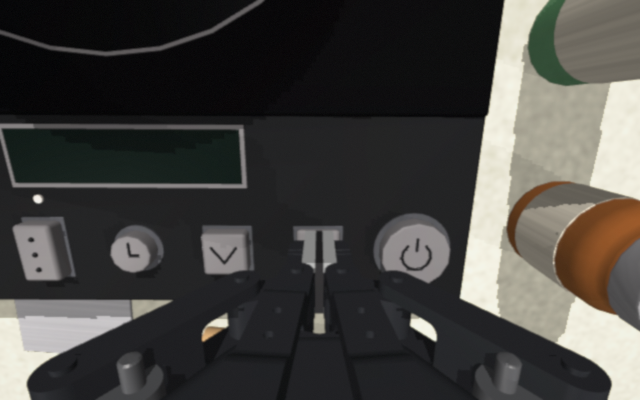

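The up key is down and the others are up. Lifting well clear, back and to the right.

Call:
servo_tool --rows '[[[-2,0,0],0,0],[[-6,0,0],0,0],[[-14,0,0],0,0],[[-30,0,0],0,0],[[-55,0,0],0,0],[[-85,0,0],0,0],[[-115,0,0],0,0],[[-145,0,0],0,0],[[-175,-3,10],0,0],[[-195,-12,35],0,0],[[-205,-25,70],0,0],[[-205,-40,105],0,0],[[-205,-55,145],0,0],[[-205,-70,185],0,0],[[-205,-85,225],0,0],[[-205,-95,260],0,0],[[-205,-100,285],0,0],[[-205,-100,298],0,0],[[-205,-100,300],0,0],[[-205,-100,300],0,0]]'

```text
clock: 18.35
position: [0.3999, -0.3729, 0.2742]
ee_rot: [0.5, 0.501, -0.499, 0.5]
contact_force: [-0.9, -0.1, -0.0]
finger_gap: -0.0004
```

```bash
python3 -c "
from h import *
delta([0,0,0])
a=env.grab_frame('top');cv2.imwrite('pics/t9.png',a);cv2.imwrite('pics/s9.png',env.grab_frame('scene'))
d=cv2.absdiff(a,cv2.imread('pics/top0.png')).max(2);cv2.imwrite('pics/d9.png',np.minimum(d.astype(int)*3,255).astype(np.uint8))
"
```

```text
clock 18.35 pos [ 0.3999 -0.3729  0.2742] F [-0.9 -0.1 -0. ] gap -0.0004 
R [[-0.0001, 1.0, 0.0014], [0.0008, 0.0014, -1.0], [-1.0, -0.0001, -0.0008]]
delta tool mm [ 274.5 -399.4 -373.2]
```

View pics/t9.png

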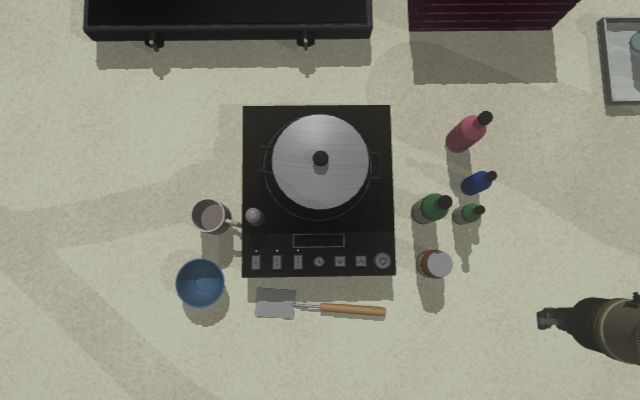

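View pics/d9.png

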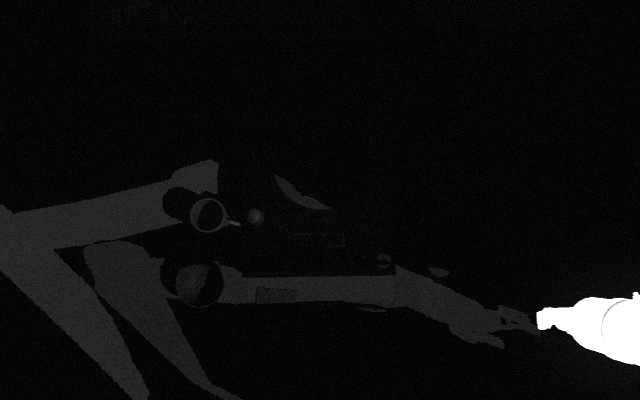

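View pics/s9.png

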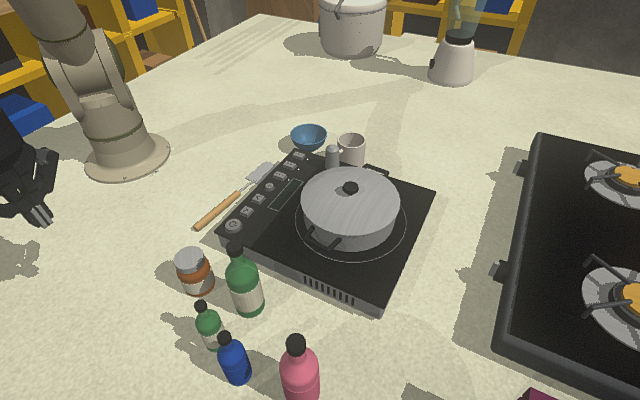

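The difference picture shows only the arm and its moving shadow. Nothing on the counter has moved, all the keys are up, and the hand is clear on the right. Handing in.

```bash
python3 -c "
from plant import env
print(env.job_done())"
```

```text
the job is handed in; nothing more can be done
None
```

I tapped on/off, soup, timer and up in that order with the shut fingertips, and handed the job in at about 18.5 s of robot time. No verdict was reported.

- **Presses:** Each key was pushed to about z = 0.0694 m, roughly 4–5 mm in. The force reading at the bottom was 5.8–6.6 N, with a zero error of about 1 N. For soup, timer and up, the wrist picture at the bottom showed the right key down and the neighbours in view up. I took no picture of on/off at the bottom, so that press rests on the force and height readings.
- **Springing back:** Pictures showed on/off, soup and timer up again before the next key was pressed. Up was checked in the final pictures.
- **Final check:** Comparing the top picture with the one from the start shows only the arm and its shadow. All seven keys look up, the loose things have not moved, and the hand is clear to the right of the cooker.
- **What disagreed:** The point network put several keys in the wrong place in the top and scene pictures. I used the grey caps segmented from the top picture instead, which fitted the given key layout within 1 mm. The wrist pictures agreed with that to about 2 mm.

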